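# Find the lid that snaps onto the card-index box

## Robot

A 6-joint arm with a two-finger parallel gripper is mounted at the origin on the work surface. World frame = base frame: x ahead of the robot, y to its left, z up, the work surface at z = 0. Lengths are in mm, angles in rad, forces in N, time in s.
With the tool pointing down it reaches from about 300 to 775 mm from the base axis. Payload 14.6 kg.
Tool frame: the origin (TCP) lies on the centre line of the jaws, within the pads' length; the fingertips stand 8 mm ahead of it and the grasp point (between the pads) lies 11 mm behind it; z points along the fingers, y is the direction in which the jaws open and shut (so a half turn about z gives the same grasp; the last joint's range is limited). The gripper opens to 94 mm and grips with 3 to 60 N. Pads are 16 mm wide; open, the fingers measure 119 mm over their backs; the gripper's body (75 mm by 177 mm) begins 78 mm behind the grasp point.
Start: joints at [1.218, 0.3, 1.521, -0, 1.321, -0.067], TCP at [155.056, 527.681, 213.446] pointing down, gripper open.
Joint ranges: [-3.03, 3.03], [-0.79, 2.21], [0.23, 2.52], [-1.04, 4.18], [0, 3.07], [-2.55, 2.55]. Speed limits (rad/s): [2.22, 2.22, 2.57, 3.14, 3.14, 3.14].

## Interface

Orientations are given as [roll, pitch, yaw] about the fixed x, y, z axes, in that order (R = Rz(yaw) Ry(pitch) Rx(roll)).
In Python, from cell import read_state, cams, manip gives the robot as it stands.
- The arm moves only by the shell command python3 -m handwheel 'ROWS' [OPENING] [FORCE]. ROWS is JSON, a list of rows, each a list of 4 numbers: the shift along the tool's x, y, z in m, then the turn about the tool's z in degrees. In form: [[dx, dy, dz, turn], ...]. A call has 1 to 5 rows; each row is the pose to reach, as a shift and turn from the pose measured when the call began, along the tool's axes at that moment; what a row does not reach only later rows make up. A row lasts 1/8 s, in which the tool goes at most 62.5 mm and 10.7 degrees, less where a joint would pass 70% of its speed; a pose out of reach is approached as far as the arm can. A call with a gripper value outside its range is refused whole. OPENING is the closure, from 0 (fully open) to 1 (shut), set as the call begins (- or left out, the last holds). The fingers move at their own pace and stop on an object; FORCE is the grip in N (left out, the last holds). Time passes only in rows, so rows that repeat a pose let the fingers close. It gives the time, the measured TCP pose, the force and the opening at its end, in the units of the state.
- read_state(): the state, without advancing time (a new reading comes with each control period).
- cams.camera(name): name is "side" or "top"; returns the picture (400x640x3 uint8, red, green, blue); there is no depth.
- cams.get_calibration(name): a dict with "vertical_fov" (degrees; the focal length in pixels is half the picture's height over the tangent of half this angle, whatever the lens; pixels are square), "cx", "cy" (the principal point, pixels), "R" (3x3) and "t" (3): a world point X has camera coordinates R X + t. Camera axes: x right, y down, z forward; pixel columns grow to the right and rows downward; lengths in mm; the calibration is good to about 2 mm. A picture is of the moment at which its call begins. get_calibration takes no time and is no camera call.
- manip.sign_off(): hands the job in, once; it reports no verdict.
The state is a dict: "clock": time; "joints": joint angles; "qd": joint speeds; "effort": joint torques, N m; "eef_pos": TCP position; "eef_rot": TCP orientation; "wrist_force": force on the tool from outside, world axes, zero at the start; "moment": the same for the moment, N m; "finger_gap": finger opening in mm.
Only numpy, scipy, OpenCV 4.12 (cv2) and the standard library are available. Lean on these libraries where they do the work, as an engineer would, in place of code of your own. Each camera call takes 0.05 s, during which the arm holds its last target. There are 200 camera calls.

## Task

One of the three grey lids belongs to the open index box standing on the blue card; they look alike, so try them on. Press the one that fits down squarely until both catches have snapped and it is fully home on the box, and let go of it. Leave the lids that do not fit lying flat, right side up, on the table, and do not disturb the folders, the glue jar or the label pad.

Things in the scene. Friction and masses are not known exactly. Their poses are not given: they have to be found in the camera images.
- mat: blue card 200 (x) x 170 mm, fixed, 2 mm thick; origin at its centre at table height, z up. The box to close stands fixed on its centre, length along this x. Two more such boxes, open and fixed, stand far out left and right: leave them alone
- box_rim (a point): centre of the mouth of the box to close, at rim height, 45 mm above the table. Grey box, 120 (x) x 84 (y) mm outside, walls 6 mm with rounded rims (radius 3 mm), notches in the long walls for a lid's key blocks. A lid's skirt goes over the outside of the rim, x along the card's x (either way round), with 1.5 mm play at each end and 2 mm at each side
- catch_far (a point): tip of the sprung steel catch on the box's far end wall (+x), 4.5 mm proud of the wall, 37 mm above the table. Set down without pressing, every lid stops on the catches about 11 mm short of home (lid origin about 40 mm above the table)
- catch_near (a point): tip of the like catch on the near end wall (-x). The right lid snaps past both catches at a downward push of about 9 to 14 N in all and is then held; a wrong lid is blocked solid, about 11 mm short of home, by its key blocks standing on the rim; it is not caught and lifts off freely
- lid_home (a point): where the origin of the right lid lies when it is fully home on the box: on the box's centre, 29 mm above the table
- lid_p: one of three dark grey lids, alike from above, 138 (x) x 96 (y) x 46 mm, 0.1-0.2 kg, right side up on the table at the start; either way round is the same. Origin: centre of its lower edge, z up. Skirt 16 mm high; panel's upper face at 20 mm; on it, centred, a black grip bar 72 (x) x 18 (y) mm, 20 to 46 mm up. Key blocks hidden underneath suit one box only; which lid is right changes every time
- lid_q: one of three dark grey lids, alike from above, 138 (x) x 96 (y) x 46 mm, 0.1-0.2 kg, right side up on the table at the start; either way round is the same. Origin: centre of its lower edge, z up. Skirt 16 mm high; panel's upper face at 20 mm; on it, centred, a black grip bar 72 (x) x 18 (y) mm, 20 to 46 mm up. Key blocks hidden underneath suit one box only; which lid is right changes every time
- lid_r: one of three dark grey lids, alike from above, 138 (x) x 96 (y) x 46 mm, 0.1-0.2 kg, right side up on the table at the start; either way round is the same. Origin: centre of its lower edge, z up. Skirt 16 mm high; panel's upper face at 20 mm; on it, centred, a black grip bar 72 (x) x 18 (y) mm, 20 to 46 mm up. Key blocks hidden underneath suit one box only; which lid is right changes every time
- folders: bystander: stack of grey folders 130 x 180 mm, 45 mm high, loose, beyond the box to the right (seen from the robot); origin at the centre of its underside
- glue_jar: bystander: glue jar 64 mm in diameter, 85 mm high, loose, beyond the box to the left; origin at the centre of its underside
- label_pad: bystander: yellow label pad 70 x 110 x 25 mm, loose, beyond the box to the far left; origin at the centre of its underside
Not all that is in view belongs to the job. What is shaped like the lid_p but yellow is not meant.

How it is judged (in metres and radians):
At the end, for the whole second after the job is handed in: One lid is home on the box: origin 26 to 31.5 mm above the table, within 5 mm of the card's centre, tilt under 2 degrees, length within 0.06 rad of the card's; the other two lie flat, right side up, on the table (origin within 5 mm of its height); all released and at rest ((((horizontal distance between lid_p and mat below 0.005 m and height (world z) of lid_p between 0.026 and 0.0315 m and angle between lid_p's own z axis and vertical below 0.035 rad and angle between the x axis of lid_p and the x axis of mat, either way round below 0.06 rad) and (height (world z) of lid_q between -0.004 and 0.005 m and angle between lid_q's own z axis and vertical below 0.06 rad) and (height (world z) of lid_r between -0.004 and 0.005 m and angle between lid_r's own z axis and vertical below 0.06 rad)) or ((horizontal distance between lid_q and mat below 0.005 m and height (world z) of lid_q between 0.026 and 0.0315 m and angle between lid_q's own z axis and vertical below 0.035 rad and angle between the x axis of lid_q and the x axis of mat, either way round below 0.06 rad) and (height (world z) of lid_p between -0.004 and 0.005 m and angle between lid_p's own z axis and vertical below 0.06 rad) and (height (world z) of lid_r between -0.004 and 0.005 m and angle between lid_r's own z axis and vertical below 0.06 rad)) or ((horizontal distance between lid_r and mat below 0.005 m and height (world z) of lid_r between 0.026 and 0.0315 m and angle between lid_r's own z axis and vertical below 0.035 rad and angle between the x axis of lid_r and the x axis of mat, either way round below 0.06 rad) and (height (world z) of lid_p between -0.004 and 0.005 m and angle between lid_p's own z axis and vertical below 0.06 rad) and (height (world z) of lid_q between -0.004 and 0.005 m and angle between lid_q's own z axis and vertical below 0.06 rad))) and linear speed of each of lid_p, lid_q, lid_r below 0.02 m/s); the robot touches nothing.
It fails at once if a bystander (folders, glue jar or label pad) is pushed more than 15 mm (distance of any of folders, glue_jar, label_pad from where it was at the start of the episode above 0.015 m).
It also fails if it takes over 72 s, if anything falls off the work surface, if the arm or the gripper's body presses on something with over 40 N, if the wrist force passes 120 N, or if a joint passes its speed limit or range.

## Working session

There is one attempt and no reset: what is moved stays moved. The work goes in short steps, Python scripts to look and compute and a shell command to move; the robot and the scene stay as the last step left them, time stands still between calls to the robot, and variables do not carry over. Pictures are saved under pics/ and viewed, about 8 in all and at most 12, crops included, and the job is handed in when it is done.

```bash
ls; mkdir -p pics; python3 - <<'E'
from cell import read_state, cams
import cv2
for n in("top","side"):
    cv2.imwrite(f"pics/{n}0.png",cams.camera(n)[:,:,::-1]); c=cams.get_calibration(n); print(n,c)
print(read_state())
E
```

```text
pics
top {'vertical_fov': 48.88655791376975, 'cx': 318.58222457677056, 'cy': 199.30253309783936, 'R': array([[ 1.68306762e-02, -9.99853525e-01,  3.10750276e-03],
       [-9.86203774e-01, -1.71126300e-02, -1.64648944e-01],
       [ 1.64678005e-01, -2.93477875e-04, -9.86347337e-01]]), 't': array([-102.37277671,  559.72383116, 1166.51233426])}
side {'vertical_fov': 55.18737940923748, 'cx': 320.43303648533856, 'cy': 198.45222164690944, 'R': array([[-0.99833278, -0.05679457,  0.01029739],
       [-0.04927785,  0.74573994, -0.66441225],
       [ 0.03005583, -0.66381197, -0.74729534]]), 't': array([573.13808902, 126.13247382, 940.71503419])}
{'clock': 0.1, 'joints': array([ 1.21840441e+00,  3.00372240e-01,  1.52150238e+00, -2.00356670e-05,
        1.32069883e+00, -6.65639385e-02]), 'qd': array([ 0.00187086, -0.00224765, -0.0009651 , -0.00021829,  0.00088771,
       -0.0011406 ]), 'effort': array([-8.34793736e-04, -5.32652271e+01, -3.53282154e+01,  7.08440691e-02,
        2.35198403e-02, -1.28805954e-05]), 'eef_pos': array([154.98591959, 527.48144869, 212.97384513]), 'eef_rot': array([-3.14061273e+00, -4.58734752e-05,  2.85576962e+00]), 'wrist_force': array([-0.50845484, -0.27497181,  0.05740846]), 'moment': array([-0.03998818, -0.03212142,  0.02704606]), 'finger_gap': 93.65569051048058}
```

View pics/top0.png

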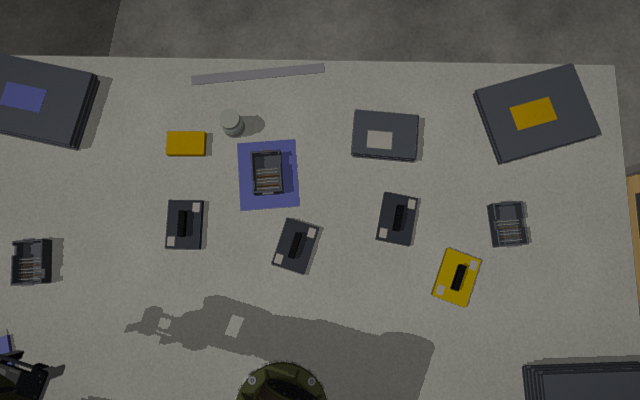

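View pics/side0.png

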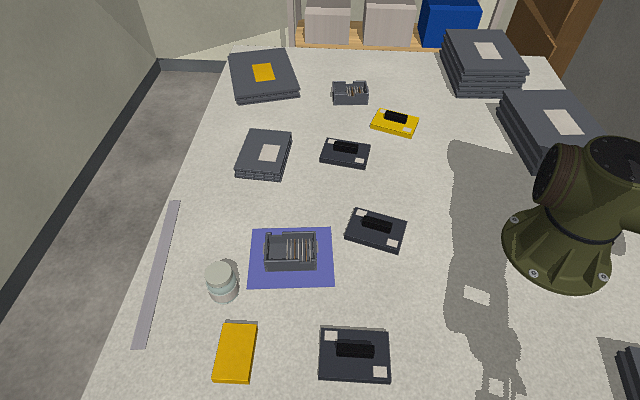

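The top view shows the card and box at about (268,175), and grey lids at (185,224), (297,245) and (397,218). The yellow decoy is at (457,277), the jar at (232,123), the pad at (186,143) and the near folders at (385,135). The side view shows the same objects: box (291,250), lids (355,354), (376,230) and (345,153). Next I'll measure the card and the lids in both views.

```bash
cat > h.py <<'E'
import numpy as np, cv2
from cell import read_state, cams
def ray(name,uv,z):
    c=cams.get_calibration(name); f=200/np.tan(np.radians(c["vertical_fov"]/2))
    uv=np.atleast_2d(uv).astype(float)
    d=np.c_[(uv[:,0]-c["cx"])/f,(uv[:,1]-c["cy"])/f,np.ones(len(uv))]@c["R"]
    o=-c["R"].T@c["t"]; return (o+d*((z-o[2])/d[:,2])[:,None])[:,:2]
def px(name,X):
    c=cams.get_calibration(name); f=200/np.tan(np.radians(c["vertical_fov"]/2))
    p=c["R"]@np.asarray(X,float)+c["t"]; return f*p[:2]/p[2]+[c["cx"],c["cy"]]
def rect(name,mask,seed,z):
    "hull of blob containing seed -> world plane z: centroid, size, angle(deg) of long side"
    n,l,s,_=cv2.connectedComponentsWithStats(mask.astype(np.uint8))
    k=l[seed[1],seed[0]]
    if k==0:
        w=l[seed[1]-12:seed[1]+13,seed[0]-12:seed[0]+13]; k=np.bincount(w[w>0]).argmax()
    ys,xs=np.nonzero(l==k)
    pts=np.concatenate([np.c_[xs+a,ys+b] for a in(-.5,.5) for b in(-.5,.5)])
    h=cv2.convexHull(ray(name,pts,z).astype(np.float32))
    m=cv2.moments(h); c=np.array([m["m10"],m["m01"]])/m["m00"]
    b=cv2.boxPoints(cv2.minAreaRect(h)); e=[b[1]-b[0],b[2]-b[1]]; e.sort(key=lambda v:-np.hypot(*v))
    a=(np.degrees(np.arctan2(e[0][1],e[0][0]))+90)%180-90
    a2=np.degrees(.5*np.arctan2(2*m["mu11"],m["mu20"]-m["mu02"]))
    return c.round(1),[round(float(np.hypot(*v)),1) for v in e],round(float(a),1),round(float(a2),1)
def dark(im,t=75): return im.max(2)<t
def blue(im): i=im.astype(int); return (i[:,:,2]>i[:,:,0]+30)&(i[:,:,2]>80)
E
python3 - <<'E'
from h import *
S={"top":dict(mat=(245,150),p=(185,205),q=(297,262),r=(390,230)),"side":dict(mat=(258,275),p=(340,375),q=(360,235),r=(345,162))}
for n,d in S.items():
    im=cams.camera(n)
    print(n,im[224 if n=="top" else 230, 165:215:4 if n=="top" else 4].max(1) if n=="top" else im[230,335:415:5].max(1))
    print("mat",rect(n,blue(im),d["mat"],2))
    for k in "pqr":
        for t in (60,80): print(k,t,rect(n,dark(im,t),d[k],10))
E
```

```text
top [131  52  51  33  22   5  33  48  50  20  87 132 129]
mat (array([640.4,  55.6]), [201.4, 171.3], 5.5, 5.5)
p 60 (array([491.2, 283.2]), [139.8, 103.0], -0.0, -0.3)
p 80 (array([490.1, 283.4]), [141.8, 105.1], 0.1, 1.0)
q 60 (array([436.6, -29.7]), [139.6, 99.0], -16.7, -17.4)
q 80 (array([436.5, -29.5]), [142.2, 101.3], -17.1, -17.8)
r 60 (array([ 517.4, -314.1]), [141.9, 100.7], -10.6, -10.8)
r 80 (array([ 517.2, -314.1]), [144.1, 102.7], -10.4, -10.5)
side [188 187 126  68  72  70  66  67  75  19  22  20  66  69 161 206]
mat (array([642. ,  58.9]), [202.0, 173.9], 5.5, 4.2)
p 60 (array([497.3, 333.7]), [138.9, 9.0], -1.3, -0.6)
p 80 (array([491.2, 285.8]), [141.0, 104.1], 0.0, 1.0)
q 60 (array([448. ,  18.4]), [140.1, 21.3], -16.8, -16.0)
q 80 (array([437.6, -27.4]), [142.6, 114.4], -16.8, -18.5)
r 60 (array([ 516.9, -267. ]), [139.8, 39.8], -1.9, -5.9)
r 80 (array([ 518.8, -310.8]), [144.5, 118.7], -10.4, -12.8)
```

```bash
cat > go.py <<'E'
import sys,numpy as np
from h import read_state
from scipy.spatial.transform import Rotation as Ro
x,y,z,yaw=map(float,sys.argv[1:5]); s=read_state(); R=Ro.from_euler("xyz",s["eef_rot"]).as_matrix()
d=R.T@(np.array([x,y,z])-s["eef_pos"])/1000
t=(np.degrees(s["eef_rot"][2])-yaw+90)%180-90
print("clock",round(s["clock"],2),"pos",s["eef_pos"].round(1),"rot",np.degrees(s["eef_rot"]).round(2),"F",s["wrist_force"].round(1),"gap",round(s["finger_gap"],1),"q6",s["joints"][5].round(2),"-> shift",d.round(4),"turn",t.round(1))
E
python3 go.py 437 -28.5 120 -16.9
```

```text
clock 0.2 pos [155.  527.5 213.1] rot [-179.96   -0.    163.62] F [-0.1 -0.2 -0.4] gap 93.8 q6 -0.07 -> shift [-0.4273 -0.4539  0.0934] turn 0.5
```

```bash
python3 -m handwheel '[[-0.043,-0.045,0,0],[-0.086,-0.09,0,0],[-0.129,-0.135,0,0],[-0.172,-0.18,0,0],[-0.215,-0.225,0,0]]' 0 ; python3 go.py 437 -28.5 120 -16.9
```

```text
clock: 0.82
eef_pos: [298.3, 249.2, 213.3]
eef_rot: [-3.141, 0.0, 2.856]
wrist_force: [1.3, 0.4, -0.1]
finger_gap: 93.8
clock 0.82 pos [298.3 249.2 213.3] rot [-1.7998e+02  2.0000e-02  1.6365e+02] F [ 1.3  0.4 -0.1] gap 93.8 q6 -0.68 -> shift [-0.2113 -0.2274  0.0935] turn 0.6
```

```bash
python3 -m handwheel '[[-0.043,-0.045,0,0.5],[-0.086,-0.09,0,0.5],[-0.129,-0.135,0.02,0.5],[-0.172,-0.18,0.05,0.5],[-0.211,-0.227,0.093,0.5]]'; python3 -m handwheel '[[0,0,0,0],[0,0,0,0]]';  python3 go.py 437 -28.5 33 -16.9
```

```text
clock: 1.45
eef_pos: [430.2, -12.8, 132.8]
eef_rot: [3.142, 0.002, 2.847]
wrist_force: [1.0, 0.7, 0.1]
finger_gap: 94.1
clock: 1.7
eef_pos: [430.1, -12.6, 133.1]
eef_rot: [3.141, 0.002, 2.846]
wrist_force: [0.1, 0.3, 0.6]
finger_gap: 93.9
clock 1.7 pos [430.1 -12.6 133.1] rot [1.7999e+02 1.2000e-01 1.6308e+02] F [0.1 0.3 0.6] gap 93.9 q6 -1.39 -> shift [-0.011  -0.0133  0.1001] turn -0.0
```

```bash
python3 -m handwheel '[[-0.011,-0.0133,0.03,0],[-0.011,-0.0133,0.07,0],[-0.011,-0.0133,0.098,0],[-0.011,-0.0133,0.1,0],[-0.011,-0.0133,0.1,0]]'; python3 go.py 437 -28.5 33 -16.9;  python3 -m handwheel '[[0,0,0,0],[0,0,0,0],[0,0,0,0],[0,0,0,0]]' 1 50; python3 go.py 437 -28.5 33 -16.9
```

```text
clock: 2.33
eef_pos: [437.7, -28.0, 34.5]
eef_rot: [3.141, 0.004, 2.847]
wrist_force: [0.1, -0.4, 0.9]
finger_gap: 93.7
clock 2.33 pos [437.7 -28.   34.5] rot [179.97   0.23 163.15] F [ 0.1 -0.4  0.9] gap 93.7 q6 -1.42 -> shift [ 0.0006 -0.0007  0.0015] turn 0.0
clock: 2.82
eef_pos: [437.7, -28.0, 34.6]
eef_rot: [3.141, 0.004, 2.847]
wrist_force: [0.0, 0.5, 0.7]
finger_gap: 57.4
clock 2.83 pos [437.7 -28.   34.6] rot [179.97   0.23 163.14] F [0.  0.5 0.7] gap 57.4 q6 -1.42 -> shift [ 0.0006 -0.0007  0.0016] turn 0.0
```

```bash
python3 -m handwheel '[[0,0,0,0],[0,0,0,0],[0,0,0,0],[0,0,0,0]]'; python3 -m handwheel '[[0,0,0,0],[0,0,0,0]]';  python3 go.py 437 -28.5 33 -16.9
python3 - <<'E'
from h import *
for n,s in(("top",(297,262)),("side",(360,235))):
    im=cams.camera(n); cv2.imwrite(f"pics/{n}1.png",im[:,:,::-1]); print(n,rect(n,dark(im,80),s,10))
E
```

```text
clock: 3.32
eef_pos: [437.7, -28.0, 34.6]
eef_rot: [3.141, 0.004, 2.847]
wrist_force: [0.3, 1.5, 0.5]
finger_gap: 17.4
clock: 3.58
eef_pos: [437.7, -28.0, 34.6]
eef_rot: [3.141, 0.004, 2.847]
wrist_force: [-0.2, 0.0, -0.7]
finger_gap: 17.6
clock 3.58 pos [437.7 -28.   34.6] rot [179.97   0.23 163.14] F [-0.2  0.  -0.7] gap 17.6 q6 -1.42 -> shift [ 0.0006 -0.0007  0.0016] turn 0.0
top (array([223.1, 111.9]), [661.1, 489.4], -89.1, -55.9)
side (array([-128.1, -717.4]), [2087.4, 864.7], 64.1, 56.4)
```

View pics/side1.png

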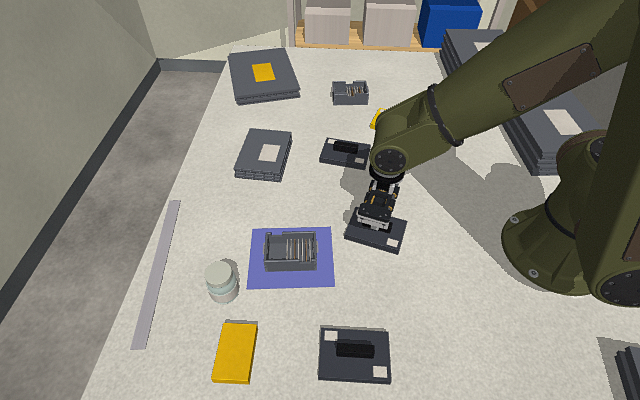

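```bash
python3 -m handwheel '[[0,0,-0.03,0],[0,0,-0.06,0],[0,0,-0.085,0],[0,0,-0.085,0]]'; python3 go.py 641.2 57.2 120 5.5
```

```text
clock: 4.18
eef_pos: [438.1, -28.0, 120.7]
eef_rot: [3.141, 0.007, 2.847]
wrist_force: [-0.6, 0.2, -1.1]
finger_gap: 17.5
clock 4.17 pos [438.1 -28.  120.7] rot [179.94   0.39 163.14] F [-0.6  0.2 -1.1] gap 17.5 q6 -1.42 -> shift [-0.1697  0.1405  0.002 ] turn -22.4
```

```bash
python3 -m handwheel '[[-0.034,0.028,0,-5],[-0.068,0.056,0,-10],[-0.102,0.084,0,-15],[-0.136,0.112,0,-20],[-0.17,0.1405,0,-22.4]]';python3 -m handwheel '[[0,0,0,0],[0,0,0,0]]'; python3 go.py 641.2 57.2 120 5.5
```

```text
clock: 4.8
eef_pos: [642.2, 57.7, 119.8]
eef_rot: [-3.14, 0.005, -3.043]
wrist_force: [-0.3, -0.6, -0.3]
finger_gap: 17.9
clock: 5.05
eef_pos: [641.2, 57.6, 117.8]
eef_rot: [-3.14, 0.002, -3.043]
wrist_force: [-0.4, -0.4, -1.6]
finger_gap: 17.5
clock 5.05 pos [641.2  57.6 117.8] rot [-1.7991e+02  1.0000e-01 -1.7435e+02] F [-0.4 -0.4 -1.6] gap 17.5 q6 -1.64 -> shift [ 0.0001 -0.0004 -0.0022] turn 0.1
```

```bash
python3 - <<'E'
from h import *
a=[]
for n,(u,v) in(("top",(268,175)),("side",(291,240))):
    im=cams.camera(n); np.save(f"pics/{n}2.npy",im); a.append(cv2.resize(im[v-75:v+75,u-65:u+65,::-1],None,fx=3,fy=3,interpolation=cv2.INTER_CUBIC))
cv2.imwrite("pics/c2.png",np.hstack(a))
E
```

```text
(no output)
```

View pics/c2.png

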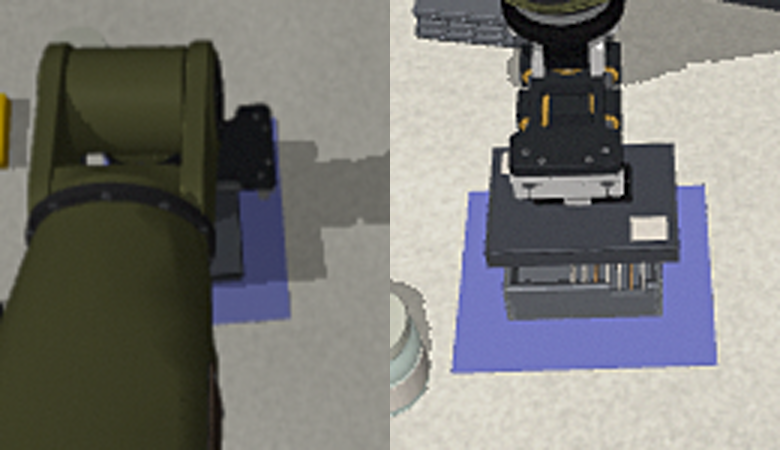

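The top view is blocked by the arm. The side view is clear, with the held lid level and its skirt front face spanning about columns 258–322 at rows 248–253. I'll compare the lid's mid-length with the card in this same camera.

```bash
cat > mid.py <<'E'
from h import *
def edges(im,r,lo,hi,c,thr=None):
    g=im[r].astype(float)[:,0]   # red: background blue mat ~low; use with care
    def cross(rng):
        rng=list(rng); p=g[rng]; b=p[-1]; a=np.median(p[:4]); t=(a+b)/2
        i=np.nonzero((p[:-1]-t)*(p[1:]-t)<=0)[0][0]
        return rng[i]+(t-p[i])/(p[i+1]-p[i])*(rng[i+1]-rng[i]),a,b
    return cross(range(lo+8,lo-9,-1)),cross(range(hi-8,hi+9))
E
python3 - <<'E'
from mid import *
im=np.load("pics/side2.npy")
print(im[236:262,285].tolist())
for r in range(240,256): print(r,[np.round(e,2) for e in edges(im,r,258,322,0)])
i=im.astype(int); print("mat now",rect("side",blue(im),(255,280),2))
c=cams.get_calibration("side"); s=read_state(); L=s["eef_pos"]-[0,0,34.6]
a=np.radians(5.6); ux=np.array([np.cos(a),np.sin(a),0]); uy=np.array([-np.sin(a),np.cos(a),0])
for z in (0,16,20): print(z,px("side",L+69*ux+48*uy+[0,0,z]).round(2),px("side",L-69*ux+48*uy+[0,0,z]).round(2))
B=np.array([641.2,57.2,45]);
for w in(60,-60): print("box",px("side",B+w*ux+42*uy).round(2),px("side",B+w*ux+42*uy-[0,0,43]).round(2))
E
```

```text
[[67, 68, 75], [67, 70, 76], [69, 72, 78], [68, 69, 78], [67, 70, 74], [65, 67, 73], [67, 70, 76], [64, 65, 72], [67, 70, 77], [67, 69, 75], [63, 66, 74], [65, 68, 77], [81, 82, 87], [46, 46, 51], [59, 61, 64], [57, 58, 64], [55, 56, 63], [81, 83, 89], [98, 104, 107], [97, 101, 106], [97, 102, 107], [100, 103, 110], [63, 64, 66], [50, 51, 56], [117, 120, 127], [113, 116, 125]]
240 [array([250.87,  65.  , 221.  ]), array([317.74, 212.  , 110.  ])]
241 [array([250.87,  67.  , 218.  ]), array([317.67, 219.  , 113.  ])]
242 [array([250.63,  65.5 , 213.  ]), array([317.68, 220.  , 111.  ])]
243 [array([250.62,  66.5 , 226.  ]), array([317.66, 225.5 , 115.  ])]
244 [array([250.63,  66.  , 229.  ]), array([317.65, 240.  , 111.  ])]
245 [array([250.68,  65.5 , 193.  ]), array([322.1,  42. , 112. ])]
246 [array([250.71,  67.  , 194.  ]), array([322.16,  59.5 , 111.  ])]
247 [array([250.69,  67.  , 200.  ]), array([322.55,  88.  , 112.  ])]
248 [array([250.73,  74.5 , 168.  ]), array([321.77,  55.  , 114.  ])]
249 [array([261.45,  53.5 , 104.  ]), array([321.87,  59.5 , 115.  ])]
250 [array([257.39,  60.  , 106.  ]), array([321.93,  57.  , 113.  ])]
251 [array([257.53,  61.  , 108.  ]), array([321.92,  57.  , 113.  ])]
252 [array([257.82,  58.  ,  97.  ]), array([316.73,  85.  , 115.  ])]
253 [array([258.16,  56.5 ,  97.  ]), array([316.68, 100.5 , 115.  ])]
254 [array([264.42, 100.  , 101.  ]), array([316.74, 104.5 , 116.  ])]
255 [array([265.1,  98.5,  99. ]), array([316.54,  98.  , 114.  ])]
mat now (array([642.1,  59. ]), [202.0, 173.8], 5.5, 3.8)
0 [257.03 253.47] [321.02 251.64]
16 [256.18 249.27] [321.11 247.44]
20 [255.96 248.2 ] [321.13 246.37]
box [263.37 260.9 ] [265.24 270.92]
box [316.83 259.34] [316.77 269.37]
```

```bash
python3 - <<'E'
from mid import *
im=np.load("pics/side2.npy")
for r in range(259,271): print(r,[np.round(e,2) for e in edges(im,r,265,317,0)])
print(im[265,255:275,0],im[265,308:325,0]); print(im[251,248:266,0],im[250,312:330,0])
for x in(638.2,641.2,644.2):
  a=np.radians(5.5); ux=np.array([np.cos(a),np.sin(a),0]); uy=np.array([-np.sin(a),np.cos(a),0])
  B=np.array([641.2,57.2,45])+(x-641.2)*ux
  for w in(60,-60): print("box",x,px("side",B+w*ux+42*uy-[0,0,20]).round(2))
E
```

```text
259 [array([265.18,  59.5 , 114.  ]), array([309.44,  92.5 , 118.  ])]
260 [array([262.29, 101.5 , 115.  ]), array([309.62, 115.  , 114.  ])]
261 [array([264.32, 146.  , 116.  ]), array([309.34,  81.5 , 113.  ])]
262 [array([263.94,  79.  , 116.  ]), array([315.54,  93.  , 114.  ])]
263 [array([263.85,  84.5 , 113.  ]), array([316.5,  94. , 113. ])]
264 [array([263.77,  87.5 , 116.  ]), array([316.01,  86.5 , 114.  ])]
265 [array([265.37,  87.5 , 115.  ]), array([315.75,  86.  , 115.  ])]
266 [array([265.19,  87.5 , 115.  ]), array([315.84,  87.5 , 115.  ])]
267 [array([263.86,  87.  , 116.  ]), array([313.98,  86.5 , 113.  ])]
268 [array([265.58,  87.5 , 117.  ]), array([314.7,  85.5, 115. ])]
269 [array([266.41,  85.5 , 114.  ]), array([314.57,  84.5 , 116.  ])]
270 [array([266.83,  86.  , 117.  ]), array([315.59, 102.5 , 119.  ])]
[116 116 115 115 113 114 115 120 116  99 106  93  86  89  86  88  86  88
  87  87] [ 86  86  85  86  87  88  86  84 106 120 114 115 117 116 114 116 114]
[222 228 108 109 115 117 115 114 118 125  49  57  59  60  59  63  60  58] [ 61  60  55  57  59  57  61  57  56  57  87 121 117 117 116 117 117 118]
box 638.2 [265.55 265.58]
box 638.2 [318.08 264.1 ]
box 641.2 [264.23 265.62]
box 641.2 [316.77 264.13]
box 644.2 [262.91 265.65]
box 644.2 [315.47 264.17]
```

```bash
python3 -m handwheel '[[-0.0028,0.0006,0.01,0],[-0.0028,0.0006,0.025,0],[-0.0028,0.0006,0.034,0],[-0.0028,0.0006,0.034,0]]';python3 go.py 644 58.4 78 5.5; python3 -m handwheel '[[0,0,0.002,0],[0,0,0.004,0],[0,0,0.006,0],[0,0,0.006,0]]';python3 go.py 644 58.4 75 5.5
```

```text
clock: 5.65
eef_pos: [643.8, 58.1, 84.0]
eef_rot: [-3.14, 0.002, -3.044]
wrist_force: [0.7, 0.6, -1.0]
finger_gap: 17.6
clock 5.65 pos [643.8  58.1  84. ] rot [-1.7991e+02  1.0000e-01 -1.7438e+02] F [ 0.7  0.6 -1. ] gap 17.6 q6 -1.63 -> shift [-0.0002  0.0003  0.006 ] turn 0.1
clock: 6.15
eef_pos: [643.8, 58.1, 77.9]
eef_rot: [-3.14, 0.002, -3.044]
wrist_force: [-0.1, 0.0, -1.0]
finger_gap: 17.4
clock 6.15 pos [643.8  58.1  77.9] rot [-1.7991e+02  9.0000e-02 -1.7438e+02] F [-0.1  0.  -1. ] gap 17.4 q6 -1.63 -> shift [-0.0003  0.0003  0.0029] turn 0.1
```

```bash
python3 -m handwheel '[[0,0,0.001,0],[0,0,0.002,0],[0,0,0.003,0],[0,0,0.003,0]]'; python3 -m handwheel '[[0,0,0.001,0],[0,0,0.001,0]]';python3 go.py 644 58.4 75 5.5
```

```text
clock: 6.65
eef_pos: [643.8, 58.1, 74.9]
eef_rot: [-3.14, 0.002, -3.044]
wrist_force: [-0.3, 0.1, -1.3]
finger_gap: 17.5
clock: 6.9
eef_pos: [644.1, 58.1, 74.5]
eef_rot: [-3.14, 0.003, -3.044]
wrist_force: [-0.6, 0.5, 4.6]
finger_gap: 17.5
clock 6.9 pos [644.1  58.1  74.5] rot [-1.7991e+02  1.5000e-01 -1.7438e+02] F [-0.6  0.5  4.6] gap 17.5 q6 -1.63 -> shift [ 0.0001  0.0003 -0.0005] turn 0.1
```

```bash
for i in 1 2 3; do python3 -m handwheel '[[0,0,0.001,0],[0,0,0.001,0]]' | grep -v -e rot -e gap; done
```

```text
clock: 7.15
eef_pos: [644.4, 58.1, 74.3]
wrist_force: [-1.3, 0.2, 7.0]
clock: 7.4
eef_pos: [644.7, 58.1, 74.2]
wrist_force: [-1.5, -0.6, 8.2]
clock: 7.65
eef_pos: [644.9, 58.2, 74.1]
wrist_force: [-2.8, -0.1, 8.3]
```

```bash
for i in 1 2; do python3 -m handwheel '[[0.0008,0,0.002,0],[0.0008,0,0.003,0],[0.0008,0,0.003,0]]'; done
```

```text
clock: 8.02
eef_pos: [645.0, 58.1, 72.9]
eef_rot: [-3.14, 0.008, -3.043]
wrist_force: [-1.2, -0.1, 12.4]
finger_gap: 17.5
clock: 8.4
eef_pos: [645.2, 58.1, 71.9]
eef_rot: [-3.14, 0.011, -3.044]
wrist_force: [-1.8, -0.2, 15.4]
finger_gap: 17.9
```

```bash
cat > crop.py <<'E'
import sys
from h import *
im=cams.camera("side"); np.save(f"pics/{sys.argv[1]}.npy",im)
cv2.imwrite(f"pics/{sys.argv[1]}.png",cv2.resize(im[200:300,235:345,::-1],None,fx=5,fy=5,interpolation=cv2.INTER_CUBIC))
E
python3 crop.py s3
```

```text
(no output)
```

View pics/s3.png

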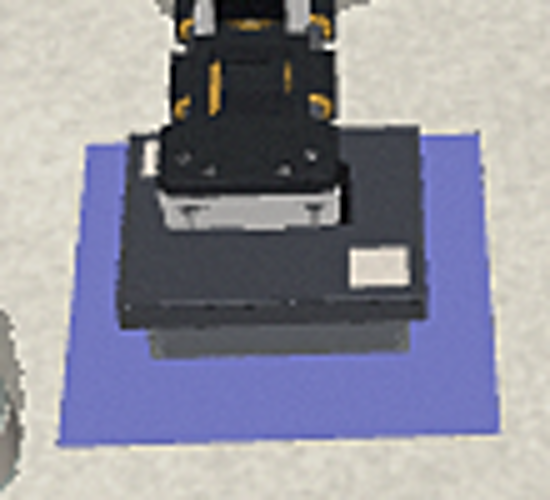

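The lid sits level over the box, with its skirt edge at crop rows 327 (left) and 318 (right), but I can't tell from this whether it is home. I'll keep pressing.

```bash
for i in 1 2 3; do python3 -m handwheel '[[0.001,0,0.002,0],[0.001,0,0.003,0],[0.001,0,0.003,0]]' | grep -v clock; done
```

```text
eef_pos: [644.2, 58.0, 69.1]
eef_rot: [-3.139, 0.012, -3.043]
wrist_force: [-0.3, -0.1, 0.8]
finger_gap: 17.3
eef_pos: [642.9, 57.9, 65.0]
eef_rot: [-3.14, 0.01, -3.044]
wrist_force: [2.3, 0.9, -9.3]
finger_gap: 17.4
eef_pos: [642.6, 57.8, 63.6]
eef_rot: [-3.139, 0.013, -3.044]
wrist_force: [-1.5, -0.5, 7.3]
finger_gap: 17.7
```

It snapped through: force dropped and the TCP is at 63.6, so the lid is at about 29 mm, which is home. One more push to seat it squarely.

```bash
for i in 1 2; do python3 -m handwheel '[[0.0,0,0.002,0],[0.0,0,0.003,0],[0.0,0,0.004,0]]' | grep -v clock; done; python3 crop.py s4; python3 go.py 642 57.5 80 5.5
```

```text
eef_pos: [642.9, 57.8, 63.4]
eef_rot: [-3.139, 0.014, -3.044]
wrist_force: [-22.3, -2.1, 38.2]
finger_gap: 17.6
eef_pos: [643.4, 57.8, 63.5]
eef_rot: [-3.139, 0.016, -3.043]
wrist_force: [-21.1, -2.4, 38.4]
finger_gap: 17.5
clock 10.38 pos [643.3  57.8  63.5] rot [-179.86    0.91 -174.37] F [-17.6  -2.4  31.2] gap 17.8 q6 -1.63 -> shift [ 0.0011 -0.0002 -0.0166] turn 0.1
```

View pics/s4.png

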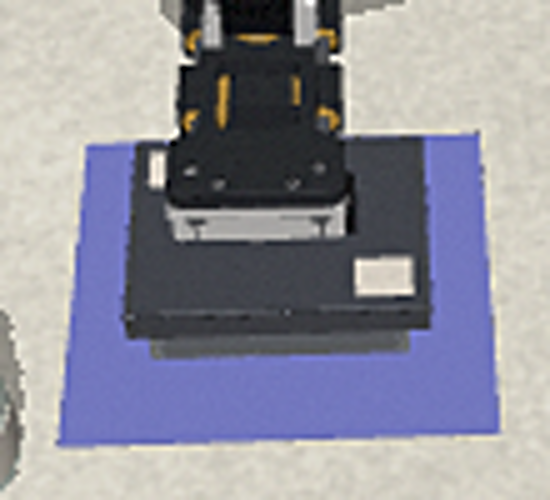

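The skirt edge is about 10 crop px (2 px) lower than before, at rows 338 and 328, and it stopped solid at 38 N. I'll ease off, release and retreat.

```bash
python3 -m handwheel '[[0.0005,0,0,0],[0.0005,0,0,0]]';  python3 -m handwheel '[[0,0,0,0],[0,0,0,0],[0,0,0,0],[0,0,0,0]]' 0 20; python3 -m handwheel '[[0,0,0,0],[0,0,0,0]]'; python3 -m handwheel '[[0,0,-0.03,0],[0,0,-0.07,0],[0,0,-0.12,0],[0.05,0,-0.15,0],[0.11,0,-0.15,0]]'; python3 -m handwheel '[[0.06,0,0,0],[0.12,0,0,0],[0.18,0,0,0],[0.23,0,0,0],[0.23,0,0,0]]'
```

```text
clock: 10.62
eef_pos: [643.1, 57.7, 63.7]
eef_rot: [-3.139, 0.017, -3.043]
wrist_force: [2.1, 1.0, -0.8]
finger_gap: 17.7
clock: 11.12
eef_pos: [643.1, 57.7, 63.6]
eef_rot: [-3.139, 0.017, -3.043]
wrist_force: [0.0, -0.5, 0.4]
finger_gap: 54.0
clock: 11.38
eef_pos: [643.1, 57.7, 63.7]
eef_rot: [-3.139, 0.017, -3.043]
wrist_force: [0.2, 0.4, 0.6]
finger_gap: 74.3
clock: 12.0
eef_pos: [530.7, 47.0, 213.7]
eef_rot: [-3.139, 0.021, -3.043]
wrist_force: [1.0, 0.7, 0.2]
finger_gap: 93.8
clock: 12.62
eef_pos: [300.2, 24.3, 209.5]
eef_rot: [-3.138, 0.024, -3.044]
wrist_force: [0.3, -0.3, 0.3]
finger_gap: 94.0
```

```bash
python3 - <<'E'
from h import *
a=[]
for n,(u,v) in(("top",(268,175)),("side",(291,250))):
    im=cams.camera(n); np.save(f"pics/{n}5.npy",im); a.append(cv2.resize(im[v-50:v+50,u-45:u+45,::-1],None,fx=4,fy=4,interpolation=cv2.INTER_CUBIC))
    for z in (39,49): print(n,z,rect(n,dark(im,80),(268,200) if n=="top" else (291,258),z))
    print("mat",rect(n,blue(im),(245,150) if n=="top" else (255,280),2))
cv2.imwrite("pics/c5.png",np.hstack(a))
a=np.radians(5.5); ux=np.array([np.cos(a),np.sin(a),0]); uy=np.array([-np.sin(a),np.cos(a),0])
for n,C in (("side",[642.1,59,0]),("top",[640.4,55.6,0])):
  for L in(29,40):
    print(n,L,[px(n,np.array(C)+sx*69*ux+sy*48*uy+[0,0,L+h]).round(1).tolist() for h in(0,20) for sy in (1,-1) for sx in(1,-1)])
E
```

```text
top 39 (array([640.1,  54.6]), [146.0, 101.0], 5.6, 5.6)
top 49 (array([637.8,  53.4]), [144.8, 100.1], 5.6, 5.6)
mat (array([640.4,  55.6]), [201.4, 171.3], 5.5, 5.5)
side 39 (array([641.6,  57.7]), [140.8, 111.7], 6.2, 5.6)
side 49 (array([640.4,  64.5]), [138.9, 110.2], 6.2, 5.6)
mat (array([642.1,  59. ]), [201.9, 173.7], 5.4, 3.9)
side 29 [[259.4, 267.7], [320.4, 266.0], [262.0, 233.4], [318.8, 232.0], [258.4, 263.0], [320.5, 261.2], [261.1, 228.4], [318.9, 227.0]]
side 40 [[258.8, 265.1], [320.4, 263.4], [261.5, 230.7], [318.9, 229.3], [257.8, 260.3], [320.5, 258.5], [260.7, 225.6], [318.9, 224.2]]
top 29 [[248.3, 149.6], [250.9, 197.2], [281.9, 147.0], [285.1, 194.5], [247.2, 147.6], [249.8, 195.9], [281.3, 145.0], [284.6, 193.2]]
top 40 [[247.7, 148.5], [250.3, 196.5], [281.6, 145.9], [284.8, 193.8], [246.5, 146.5], [249.2, 195.2], [281.0, 143.9], [284.3, 192.5]]
```

View pics/c5.png

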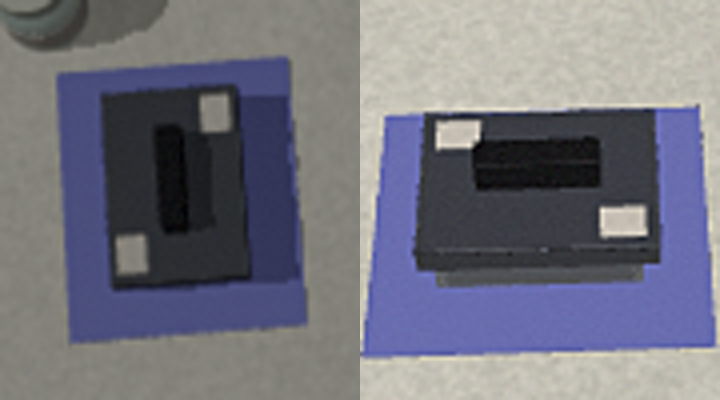

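The lid's front corners are at full-image rows 267.5 and 265.7. The prediction for home (29 mm) is 267.7 and 266.0, and for the blocked height (40 mm) 265.1 and 263.4. So it is home, level and centred. A quick check that nothing else moved, then I'll hand in.

```bash
python3 - <<'E'
from h import *
from cell import manip
a=cv2.imread("pics/side0.png")[:,:,::-1].astype(int); b=np.load("pics/side5.npy").astype(int)
for k,(u0,u1,v0,v1) in dict(jar=(200,245,255,310),pad=(208,262,318,386),folders=(230,296,125,185),p=(314,396,320,388),r=(314,372,132,172)).items():
    d=abs(a-b)[v0:v1,u0:u1].max(2); print(k,(d>40).sum(),"of",d.size)
print(read_state()["wrist_force"].round(1)); manip.sign_off()
E
```

```text
jar 0 of 2475
pad 0 of 3672
folders 0 of 3960
p 0 of 5576
r 0 of 2320
[-0.2  0.2  0.5]
the job is handed in; nothing more can be done
```

The first lid I tried, the middle one near the robot (I took it as lid_q), was the right one. It is now fully home on the box and released, and I handed the job in at about 13 s.

- **Fit:** I gripped it by the bar and lined it up over the box in the side camera. It rested on the catches at about 40 mm, then snapped through at around 15 N and dropped about 11 mm. It stopped solid at about 29 mm, held against a 38 N push.
- **Last checks on the lid:** In the side view its lower corners were within 0.3 px of the position predicted for home, and level. In both views it was centred on the card to 1–1.5 mm, with its length within 0.2° of the card's in the area fit.
- **Everything else:** The other two lids, the jar, the label pad and the near folders showed no pixel change from the start. The wrist force was about zero.
- **Disagreements:** The two cameras disagreed by about 2–3 mm in absolute position, so I aligned the lid to the card within one camera. The snap force read slightly above the stated 9–14 N. The last push went well past that range but stayed within the limits.

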